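# Weigh a rear shock on the hook scale

### The job

Weigh the bicycle rear shock: thread its top eye onto the hook of the spring scale, lower it slowly (no more than a few centimetres per second while it bears on the hook) until the spring carries exactly its weight, then let go so that the hook neither drops nor springs up (an unknown weight: feel for it, never lean on the scale), and leave it hanging untouched until it has been still for two seconds. Then take hold of it again, raise it slowly with the hook until the spring is unloaded, draw it off, and stand it gently upright on the floor of the tray's empty compartment. Do not drop it and leave the other things on the bench where they are.

Things in the scene. Friction and masses are not known exactly. Their poses are not given: they have to be found in the camera images.
- shock: Bicycle rear shock standing upright on its flat end, 192 mm tall; origin at the centre of its underside, z up. Black can 54 mm diameter to 75 mm height, steel rod 14 mm to 152 mm, then an aluminium lug to 192 mm: 36 mm wide along y (flat parallel sides to grip), 22 mm deep along x, with a hole along x. Weight unknown, 0.2 to 0.6 kg. May be hung either way round.
- shock_eye (a point): Centre of the eye: a plain round 20 mm hole right through the shock's top lug along x, on the shock's axis 172 mm above its underside.
- scale: Bench spring scale, fixed: grey base plate 150 x 180 x 16 mm, aluminium column 34 x 40 mm, 359 mm tall, and a sprung hook arm that slides straight up and down on it. Origin at the column's foot on the bench. The arm points along the scale's own -x (roughly to the robot), 290 mm above the bench unloaded.
- hook_seat (a point): Where the eye hangs: on the centre line of the level hook bar, 130 mm in front of the column's axis; x along the bar to the column, z up; moves with the hook. Steel bar 7 mm diameter, straight from 18 mm on the tip side to a 26 mm stop collar whose face is 28 mm on the column side. An eye hanging on it has its centre 6.5 mm below the centre line.
- hook_tip (a point): Centre of the hook's rounded free end, 32 mm from the seat along the scale's -x (it reaches 3.5 mm further) and 6 mm above the bar's centre line: a small lip. Bar and lip span from 3.5 mm below to 9.5 mm above the centre line, so an eye passes over level when its centre is about 3 mm above the centre line.
- scale_hook (a joint): How far the sprung hook is pulled down, m: 0 unloaded at its upper stop, growing downward, lower stop at 0.10. The spring holds the empty hook up with about 0.2 N and adds 0.8 N per 10 mm (0.2 to 0.6 kg give about 22 to 71 mm). Lightly damped: free swings die out in 1 to 2 s.
- tray: Grey plastic parts tray, fixed, 170 x 120 x 24 mm, walls and floor 4 mm, split by a wall across the middle into two compartments 79 mm along the tray's x by 112 mm along y. Origin at the centre of its underside, z up. The -x compartment (nearer the robot) is empty, the other holds a bearing.
- tray_spot (a point): Centre of the floor of the tray's empty compartment (floor 4 mm above the bench); axes as the tray.
- bearing: Steel ring 38 mm across, 12 mm high, in the tray's other compartment; leave alone.
- tube: Brass fork tube 34 mm diameter, 200 mm tall, standing; leave alone.
- oil: Black oil bottle 68 mm diameter, 170 mm tall; leave alone.
- wrench: Steel wrench 200 mm long, lying flat in front of the scale; leave alone.
- driver: Screwdriver lying on the bench; leave alone.
- hub: Aluminium wheel hub 56 mm across, 75 mm tall, standing; leave alone.
- seal: Rubber ring 44 mm across, 10 mm high, lying flat; leave alone.

How it is judged:
By the outcome, as a careful person would: the job done as asked, in the order asked, and still so for the second after the job is handed in, with the robot touching nothing.
It also fails if it takes over 72 s, if anything falls off the work surface, if the arm or the gripper's body presses on something with over 40 N, if the wrist force passes 120 N, or if a joint passes its speed limit or range.

### The arm

A 6-joint arm with a two-finger parallel gripper is mounted at the origin on the work surface. World frame = base frame: x ahead of the robot, y to its left, z up, the work surface at z = 0. Lengths are in m, angles in rad, forces in N, time in s.
With the tool pointing down it reaches from about 0.375 to 0.9 m from the base axis. Payload 3.1 kg.
Tool frame: the origin (TCP) lies between the finger pads; the fingertips stand 8 mm ahead of it and the grasp point (between the pads) lies 11 mm behind it; z points along the fingers, y is the line along which they close (so a half turn about z gives the same grasp; the last joint's range is limited). The gripper opens to 85 mm and grips with 20 to 120 N. Pads are 22 mm wide; open, the fingers measure 114 mm over their backs; the gripper's body (76 mm by 85 mm) begins 54 mm behind the grasp point. The pads swing forward as they close: fully open they stand 13 mm farther back than shut.
Start: joints at [1.139, 0.527, 1.433, -0, 1.181, -0.178], TCP at [0.156, 0.605, 0.239] pointing down, gripper open.
Joint ranges: [-3.08, 3.08], [-0.75, 2.2], [0.22, 2.44], [-1.43, 4.57], [0, 2.65], [-2.85, 2.85]. Speed limits (rad/s): [2.79, 2.79, 3.14, 3.14, 3.14, 3.14].

### API

Orientations are given as a unit quaternion [x, y, z, w].
In Python, from station import readout, cams, sign_off gives the robot as it stands.
- The arm moves only by the tool send_rows, never from a script. Its argument "commands" is text: rows parted by semicolons, each of 5 numbers parted by spaces: the finger opening in mm, from 0 to 85.4, then the shift along the tool's x, y, z each as a share of 0.02 m, from -1 to 1, then the turn about the tool's z as a share of 4 degrees, from -1 to 1. In form: grip dx dy dz spin; .... A call has 1 to 20 rows; each row shifts and turns the commanded pose from where the row before left it, along the tool's axes as they then stand; what a row does not reach is not made up. A row lasts 1/12 s, in which the tool goes at most 41.7 mm and 7.16 degrees, less where a joint would pass 70% of its speed; a pose out of reach is approached as far as the arm can. A call with a number of a shift or a turn outside -1 to 1 is refused whole. A call with a gripper value outside its range is refused whole. The fingers move at their own pace and stop on an object; "grip_force" is the grip in N (left out, the last holds). Time passes only in rows, so rows that do not move let the fingers close. It gives the time, the measured TCP pose, the force, the opening and the grip force at its end, in the units of the state.
- readout.sense(): the state, without advancing time (a new reading comes with each control period).
- cams.snapshot(name): name is "scene" or "side" or "wrist"; returns a dict with "pixels" (384x512x3 uint8, red, green, blue), "intrinsics" (3x3 intrinsics, pixels), "eye" and "rotation" of the camera in the world. Camera axes: x right, y down, z forward; pixel columns grow to the right and rows downward; lengths in m; the calibration is good to about 2 mm. A picture is of the moment at which its call begins. There is no depth.
- sign_off(): hands the job in; it is judged then, once.
The state is a dict: "t": time; "q": joint angles; "qd": joint speeds; "tau": joint torques, N m; "tcp_pos": TCP position; "tool_rot": TCP orientation; "force": force on the tool from outside, world axes, zero at the start; "ft_torque": the same for the moment, N m; "finger_gap": opening from 0.0 (shut) to 1.0 (fully open); "gripper_force": force on a finger pad.
Only numpy, scipy, OpenCV 4.12 (cv2) and the standard library are available. Lean on these libraries where they do the work, as an engineer would, in place of code of your own. Each camera call takes 0.05 s, during which the arm holds its last target. There are 200 camera calls.

## Working session

There is one attempt and no reset: what is moved stays moved. The work goes in short steps, Python scripts to look and compute and a tool call to move; the robot and the scene stay as the last step left them, time stands still between calls to the robot, and variables do not carry over. Pictures are saved under pics/ and viewed, at most 12 in all, crops included, and the job is handed in when it is done.

Besides the shell and the picture viewer there is one more tool, called after ">>>" by a JSON object that holds its "fn" and its "kwargs". send_rows: Moves the arm, as the interface text tells. Its arguments: {"type":"object","properties":{"commands":{"type":"string"},"grip_force":{"type":"number"}},"required":["commands"]}

```bash
mkdir -p pics
cat > h.py <<'E'
import numpy as np, cv2
from station import readout, cams
def snap(n,f=None):
    s=cams.snapshot(n); 
    if f: cv2.imwrite('pics/'+f,s['pixels'][:,:,::-1])
    return s
def ray(s,u,v):
    K=np.array(s['intrinsics']);R=np.array(s['rotation'])
    d=R@np.linalg.inv(K)@np.array([u,v,1.]);return np.array(s['eye']),d/np.linalg.norm(d)
def onz(s,u,v,z):
    e,d=ray(s,u,v);return e+d*(z-e[2])/d[2]
def tri(s1,p1,s2,p2):
    A=np.zeros((3,3));b=np.zeros(3)
    for s,p in((s1,p1),(s2,p2)):
        e,d=ray(s,*p);P=np.eye(3)-np.outer(d,d);A+=P;b+=P@e
    return np.linalg.solve(A,b)
def proj(s,X):
    K=np.array(s['intrinsics']);R=np.array(s['rotation']);c=K@(R.T@(np.array(X)-np.array(s['eye'])));return c[:2]/c[2]
E
python3 - <<'E'
from h import *
a=snap('scene');b=snap('side')
w=snap('wrist','w0.png')
cv2.imwrite('pics/scene0.png',cv2.resize(a['pixels'][:,:,::-1],(800,600),interpolation=cv2.INTER_CUBIC))
cv2.imwrite('pics/side0.png',cv2.resize(b['pixels'][:,:,::-1],(800,600),interpolation=cv2.INTER_CUBIC))
import pickle;pickle.dump((a,b),open('s0.pkl','wb'))
for s in(a,b,w):print(np.round(s['eye'],3),np.round(s['rotation'],2).tolist(),np.array(s['intrinsics'])[0,0])
r=readout.sense();print(r)
E
```

```text
[ 1.446 -0.701  1.223] [0.82, 0.4, -0.17, -0.36] 386.8907391821543
[0.167 1.133 1.184] [-0.15, 0.89, -0.42, 0.07] 406.9478312201097
[0.08  0.625 0.373] [0.78, 0.61, 0.09, 0.12] 278.03396627181854
{'t': 0.15, 'q': array([ 1.13954714e+00,  5.28277502e-01,  1.43359938e+00,  1.20420014e-07,
        1.18142073e+00, -1.78501448e-01]), 'qd': array([-0.00012574, -0.00283372, -0.00420044,  0.00112138,  0.00014028,
       -0.00070038]), 'tau': array([ 2.77915560e-04, -4.42744195e+01, -1.78276366e+01, -2.62280446e-04,
        5.60515895e-03, -2.25595542e-06]), 'tcp_pos': array([0.15603538, 0.60465524, 0.23854587]), 'tool_rot': array([ 1.26037742e-01,  9.92025081e-01, -8.13147177e-04, -2.55944563e-04]), 'force': array([-0.20876965,  0.12661963,  0.91630427]), 'ft_torque': array([ 0.00459047,  0.01444446, -0.02353852]), 'gripper_force': 0.0, 'finger_gap': 0.9994563574743771}
```

View pics/scene0.png

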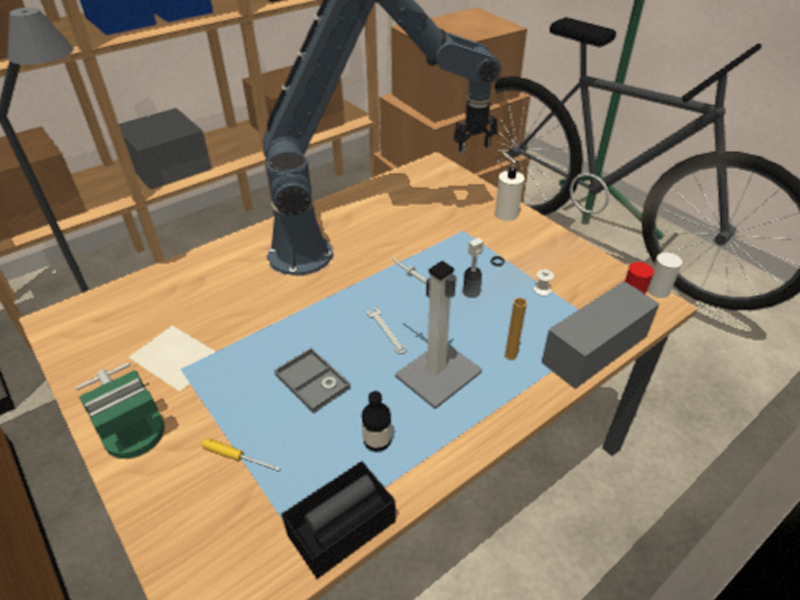

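View pics/side0.png

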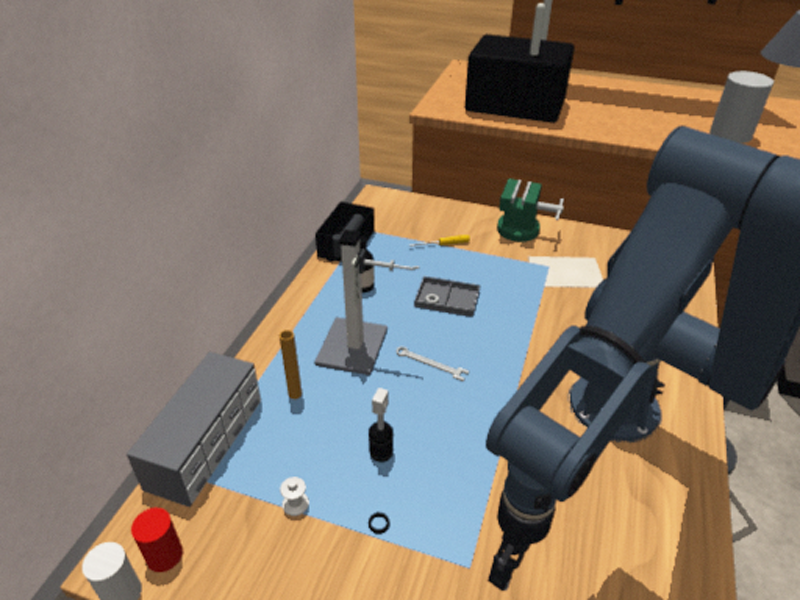

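The scene view shows the shock at (474,268), the hook tip near (395,260) and the tray at (312,380). In the side view the shock is at (381,430), the hook tip at (418,268) and the tray at (447,296). Next I'll view enlarged crops to get precise pixels.

Run:
```python
from h import *
import pickle;a,b=pickle.load(open('s0.pkl','rb'))
def crop(s,u,v,w=50,h=50,k=6):
    c=s['pixels'][v:v+h,u:u+w,::-1];return cv2.resize(c,None,fx=k,fy=k,interpolation=cv2.INTER_CUBIC)
# shock scene, hook scene / shock side, hook side  (crop 66x50 x6 =396x300)
top=np.hstack([crop(a,275,148,66,50),crop(a,240,155,66,50)])
bot=np.hstack([crop(b,215,246,66,50),crop(b,215,140,66,50)])
cv2.imwrite('pics/m1.png',np.vstack([top,bot]))
```

```text
(no output)
```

View pics/m1.png

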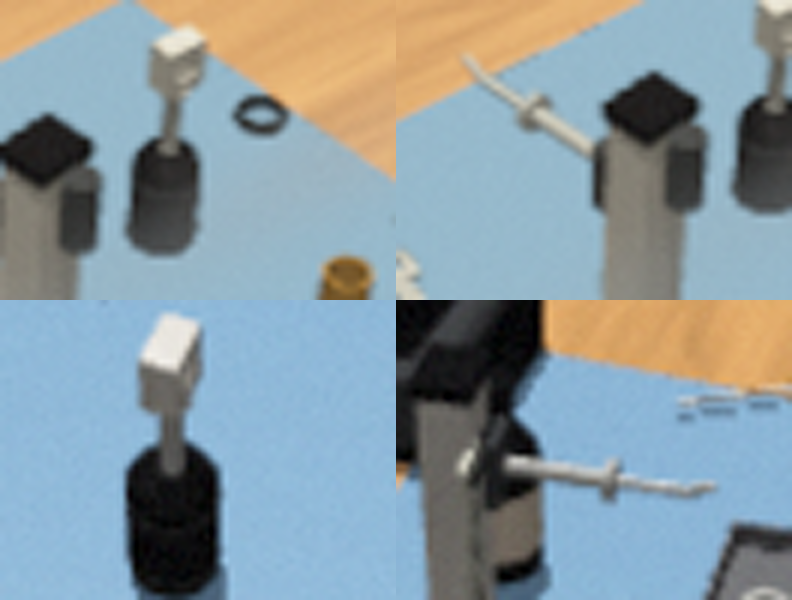

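Run:
```python
from h import *
import pickle;a,b=pickle.load(open('s0.pkl','rb'))
f=lambda n,x:print(n,np.round(x,4).tolist())
f('lugtop',tri(a,(304.8,155.2),b,(243.7,253.2)))
for z in (.192,):
  f('lugtop a',onz(a,304.8,155.2,z));f('b',onz(b,243.7,253.2,z))
  A=[onz(b,215+x/6,246+(y-300)/6,z) for x,y in((174,315),(203,322),(172,371),(140,362))]
  for p in A:f(' b',p)
  for x,y in((152,43),(186,28),(207,40),(172,58)):f(' a',onz(a,275+x/6,148+y/6,z))
f('tip',tri(a,(251.8,165),b,(267.8,171.3)));f('collar',tri(a,(263.2,173.3),b,(250.7,170)))
f('coltop',onz(a,282.3,172.8,.359))
for p in((275,379),(313,349),(350,381),(317,410)):f('tray a',onz(a,p[0]*.64,p[1]*.64,.024))
for p in((423,277),(480,285),(474,314),(416,305)):f('tray b',onz(b,p[0]*.64,p[1]*.64,.024))
```

```text
Traceback (most recent call last):
  File "h.py", line 15, in tri
    e,d=ray(s,*p);P=np.eye(3)-np.outer(d,d);A+=P;b+=P@e
        ~~~^^^^^^
  File "h.py", line 9, in ray
    d=R@np.linalg.inv(K)@np.array([u,v,1.]);return np.array(s['eye']),d/np.linalg.norm(d)
      ~^~~~~~~~~~~~~~~~~
ValueError: matmul: Input operand 1 has a mismatch in its core dimension 0, with gufunc signature (n?,k),(k,m?)->(n?,m?) (size 3 is different from 4)
```

```bash
sed -i "s/R=np.array(s\['rotation'\])/R=Rot.from_quat(s['rotation']).as_matrix()/; 1a from scipy.spatial.transform import Rotation as Rot" h.py
python3 - <<'E'
from h import *
import pickle;a,b=pickle.load(open('s0.pkl','rb'))
f=lambda n,x:print(n,np.round(x,4).tolist())
f('lugtop',tri(a,(304.8,155.2),b,(243.7,253.2)))
for z in (.192,):
  f('lugtop a',onz(a,304.8,155.2,z));f('b',onz(b,243.7,253.2,z))
  A=[onz(b,215+x/6,246+(y-300)/6,z) for x,y in((174,315),(203,322),(172,371),(140,362))]
  for p in A:f(' b',p)
  for x,y in((152,43),(186,28),(207,40),(172,58)):f(' a',onz(a,275+x/6,148+y/6,z))
f('tip',tri(a,(251.8,165),b,(267.8,171.3)));f('collar',tri(a,(263.2,173.3),b,(250.7,170)))
f('coltop',onz(a,282.3,172.8,.359))
for p in((275,379),(313,349),(350,381),(317,410)):f('tray a',onz(a,p[0]*.64,p[1]*.64,.024))
for p in((423,277),(480,285),(474,314),(416,305)):f('tray b',onz(b,p[0]*.64,p[1]*.64,.024))
# base plate from side
for p in((331,320),(388,323),(375,370),(317,360)):f('plate b',onz(b,p[0]*.64,p[1]*.64,.016))
for p in((396,377),(438,345),(481,371),(434,406)):f('plate a',onz(a,p[0]*.64,p[1]*.64,.016))
r=readout.sense();f('tool',Rot.from_quat(r['tool_rot']).as_matrix())
E
```

```text
lugtop [0.483, 0.3147, 0.1882]
lugtop a [0.49, 0.3121, 0.192]
b [0.4793, 0.3153, 0.192]
 b [0.4852, 0.2962, 0.192]
 b [0.4687, 0.2957, 0.192]
 b [0.4727, 0.3335, 0.192]
 b [0.4909, 0.3333, 0.192]
 a [0.4776, 0.2967, 0.192]
 a [0.4796, 0.3293, 0.192]
 a [0.5, 0.3312, 0.192]
 a [0.5001, 0.2959, 0.192]
tip [0.5004, 0.0069, 0.2937]
collar [0.5632, 0.0135, 0.2891]
coltop [0.6711, 0.0151, 0.359]
tray a [0.4413, -0.3331, 0.024]
tray a [0.4116, -0.1999, 0.024]
tray a [0.5664, -0.185, 0.024]
tray a [0.5927, -0.3011, 0.024]
tray b [0.5724, -0.2986, 0.024]
tray b [0.4043, -0.3168, 0.024]
tray b [0.3906, -0.1861, 0.024]
tray b [0.5534, -0.1701, 0.024]
plate b [0.7578, -0.0419, 0.016]
plate b [0.6055, -0.0817, 0.016]
plate b [0.5775, 0.0953, 0.016]
plate b [0.7303, 0.1111, 0.016]
plate a [0.6235, -0.0797, 0.016]
plate a [0.6039, 0.0811, 0.016]
plate a [0.7455, 0.1088, 0.016]
plate a [0.7568, -0.0629, 0.016]
tool [[-0.9682, 0.2501, -0.0007], [0.2501, 0.9682, -0.0015], [0.0003, -0.0017, -1.0]]
```

>>> {"fn": "send_rows", "kwargs": {"commands": "85 0 0 -1 -1;85 0 0 -1 -1;85 0 0 -1 -1;85 -1 -0.86 0 0;85 -1 -0.86 0 0;85 -1 -0.86 0 0;85 -1 -0.86 0 0;85 -1 -0.86 0 0;85 -1 -0.86 0 0;85 -1 -0.86 0 0;85 -1 -0.86 0 0;85 -1 -0.86 0 0;85 -1 -0.86 0 0;85 -1 -0.86 0 0;85 -1 -0.86 0 0;85 -1 -0.86 0 0;85 -1 -0.86 0 0;85 -1 -0.86 0 0"}}

```text
t: 1.65
tcp_pos: [0.4454, 0.3333, 0.299]
tool_rot: [0.022, 1.0, -0.0, -0.0]
force: [-0.0, -0.4, -0.3]
finger_gap: 0.993
gripper_force: 0.0
```

Run:
```python
from h import *
w=snap('wrist');r=readout.sense();print(r['t'],r['tcp_pos'])
R=Rot.from_quat(w['rotation']).as_matrix();T=Rot.from_quat(r['tool_rot']).as_matrix()
print('cam in tool',(T.T@(np.array(w['eye'])-r['tcp_pos'])).round(4),'R',(T.T@R).round(3).tolist())
print(np.array(w['intrinsics']).round(1).tolist())
print('yaw',np.degrees(np.arctan2(-T[0,1],T[1,1])))
cv2.imwrite('pics/w1.png',cv2.resize(w['pixels'][:,:,::-1],(800,600),interpolation=cv2.INTER_CUBIC))
import pickle;pickle.dump(w,open('w1.pkl','wb'))
```

```text
1.7 [0.44956821 0.3303402  0.29907723]
cam in tool [ 0.0822  0.0027 -0.1352] R [[0.003, -0.953, -0.303], [1.0, 0.002, 0.004], [-0.003, -0.303, 0.953]]
[[278.0, 0.0, 254.4], [0.0, 278.0, 192.9], [0.0, 0.0, 1.0]]
yaw -2.6526163990932403
```

View pics/w1.png

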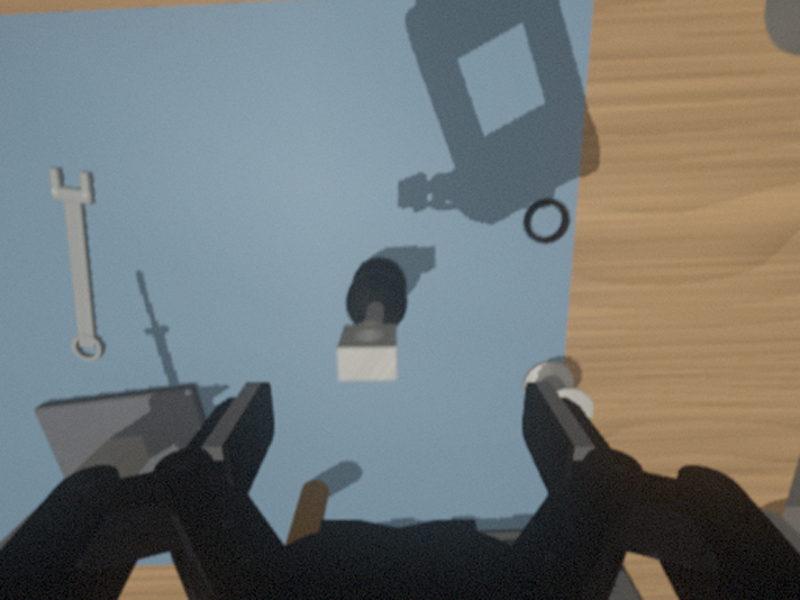

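The wrist view shows the lug's white top face centred at about (367,364), with corners (338,348), (397,346), (397,380) and (338,381). It is nearly square to the tool.

Run:
```python
from h import *
import pickle;w=pickle.load(open('w1.pkl','rb'));r=readout.sense()
P=[onz(w,u*.64,v*.64,.192) for u,v in((338,348),(397,346),(397,380),(338,381))]
print(np.round(P,4).tolist());c=np.mean(P,0);T=Rot.from_quat(r['tool_rot']).as_matrix()
g=w['pixels'].astype(int).min(2);m=np.uint8(g>150);m[:,:190]=0;m[:,290:]=0;m[:215]=0;m[250:]=0
ct=max(cv2.findContours(m,0,2)[0],key=cv2.contourArea);rr=cv2.minAreaRect(ct);bx=cv2.boxPoints(rr);Q=[onz(w,u,v,.192) for u,v in bx]
print(rr,np.round(Q,4).tolist(),np.mean(Q,0));print(c, r['tcp_pos'],'tool',T.T@(c-r['tcp_pos']),T.T@(np.mean(Q,0)-r['tcp_pos']))
```

```text
[[0.4729, 0.2965, 0.192], [0.4732, 0.3323, 0.192], [0.4961, 0.3313, 0.192], [0.4952, 0.2946, 0.192]]
((234.0, 232.5), (21.0, 38.0), 90.0) [[0.4722, 0.2954, 0.192], [0.4737, 0.3313, 0.192], [0.4958, 0.3303, 0.192], [0.4942, 0.2934, 0.192]] [0.48398551 0.31258876 0.192     ]
[0.48435707 0.31370642 0.192     ] [0.44956821 0.3303402  0.29907723] tool [-0.0351278  -0.0147138   0.10724748] [-0.03480835 -0.01584746  0.1072494 ]
```

>>> {"fn": "send_rows", "kwargs": {"commands": "85 -0.68 -0.3 0.5 -0.1;85 -0.68 -0.3 0.5 -0.1;85 -0.68 -0.3 0.5 -0.1;85 0 0 0.5 0;85 0 0 0 0;85 0 0 0 0"}}

```text
t: 2.2
tcp_pos: [0.4836, 0.3149, 0.2584]
tool_rot: [0.011, 1.0, -0.0, -0.001]
force: [-0.1, -0.6, -0.1]
finger_gap: 0.993
gripper_force: 0.0
```

Run:
```python
from h import *
r=readout.sense();print(r['t'],r['tcp_pos'],r['force'])
T=Rot.from_quat(r['tool_rot']).as_matrix();w=snap('wrist')
print((T.T@(np.array(w['eye'])-r['tcp_pos'])).round(4))
g=w['pixels'].astype(int).min(2);m=np.uint8(g>150);m[:,:170]=0;m[:,340:]=0;m[:150]=0
ct=max(cv2.findContours(m,0,2)[0],key=cv2.contourArea);rr=cv2.minAreaRect(ct);Q=np.array([onz(w,u,v,.192) for u,v in cv2.boxPoints(rr)])
print(rr,Q.round(4).tolist(),'tool',T.T@(Q.mean(0)-r['tcp_pos']),'yaw',np.degrees(np.arctan2(-T[0,1],T[1,1])))
```

```text
2.2 [0.48359131 0.31494382 0.25840684] [-0.08831079 -0.64432072 -0.12781158]
[ 0.0785  0.0005 -0.1349]
((251.9783477783203, 214.14927673339844), (46.54082107543945, 17.15713882446289), 1.9091522693634033) [[0.4934, 0.2948, 0.192], [0.479, 0.296, 0.192], [0.4811, 0.3319, 0.192], [0.4955, 0.3314, 0.192]] tool [-0.00388361 -0.00128425  0.06639675] yaw -1.2896815750265227
```

>>> {"fn": "send_rows", "kwargs": {"commands": "85 0 -0.06 1 0;85 0 0 1 0;85 0 0 1 0;85 0 0 1 0;60 0 0 0.6 0;50 0 0 0 0;42 0 0 0 0;30 0 0 0 0;30 0 0 0 0;30 0 0 0 0;30 0 0 0 0;30 0 0 0 0", "grip_force": 50}}

```text
t: 3.25
tcp_pos: [0.4859, 0.3141, 0.1689]
tool_rot: [0.011, 1.0, 0.001, 0.001]
force: [-0.4, -0.5, 5.8]
finger_gap: 0.416
gripper_force: 51.7
```

>>> {"fn": "send_rows", "kwargs": {"commands": "30 0 0 -0.2 0;30 0 0 -0.4 0;30 0 0 -0.8 0;30 0 0 -1 0;30 0 0 -1 0;30 0 0 -1 0;30 0 0 -1 0;30 0 0 -1 0;30 0 0 -1 0;30 0 0 -1 0;30 0 0 -0.2 0;30 0 0 0 0;30 0 0 0 0;30 0 0 0 0;30 0 0 0 0"}}

```text
t: 4.5
tcp_pos: [0.4839, 0.3133, 0.3373]
tool_rot: [0.011, 1.0, -0.001, -0.002]
force: [-0.9, 0.9, -6.2]
finger_gap: 0.413
gripper_force: 51.0
```

>>> {"fn": "send_rows", "kwargs": {"commands": "30 0.27 -0.79 0 -1;30 0.27 -0.79 0 -1;30 0.27 -0.79 0 -1;30 0.27 -0.79 0 -1;30 0.27 -0.79 0 -1;30 0.27 -0.79 0 -1;30 0.27 -0.79 0 -1;30 0.27 -0.79 0 -1;30 0.27 -0.79 0 -1;30 0.27 -0.79 0 -1;30 0.27 -0.79 0 -1;30 0.27 -0.79 0 -1;30 0 0 0 0;30 0 0 0 0;30 0 0 0 0;30 0 0 0 0;30 0 0 0 0"}}

```text
t: 5.92
tcp_pos: [0.4907, 0.1199, 0.3391]
tool_rot: [-0.397, 0.918, 0.0, -0.0]
force: [-1.0, -0.4, -5.4]
finger_gap: 0.416
gripper_force: 51.8
```

Run:
```python
from h import *
r=readout.sense();print(r['t'],r['tcp_pos'],r['force'],r['finger_gap'])
T=Rot.from_quat(r['tool_rot']).as_matrix();w=snap('wrist');print('yaw',np.degrees(np.arctan2(-T[0,1],T[1,1])))
cv2.imwrite('pics/w2.png',cv2.resize(w['pixels'][:,:,::-1],(800,600),interpolation=cv2.INTER_CUBIC))
import pickle;pickle.dump(w,open('w2.pkl','wb'))
```

```text
5.9167 [0.49066896 0.11985796 0.33906379] [-0.95617357 -0.36541842 -5.39574187] 0.4158619394270063
yaw 46.75446103587835
```

View pics/w2.png

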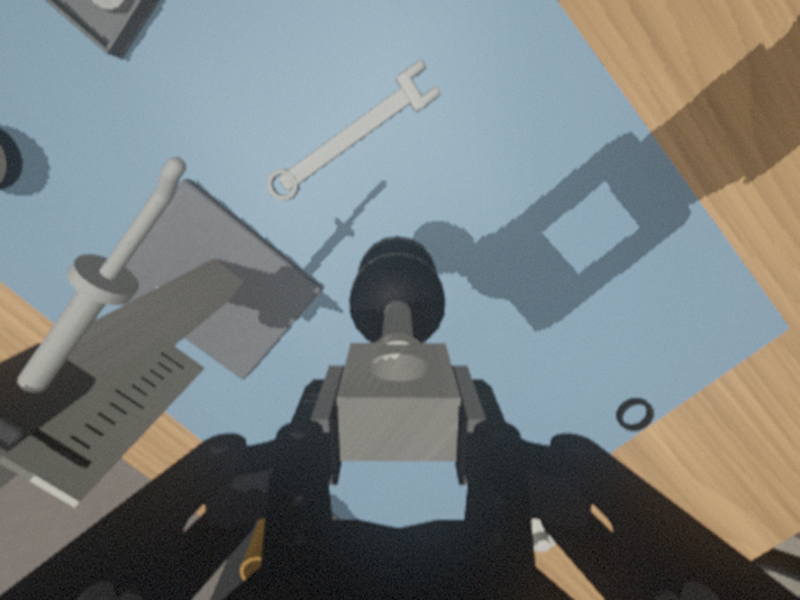

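The wrist view is clear: the hook tip ball is at about (174,167), the bar runs from (158,196) to (108,270) and the collar sits near (103,279). The shock is held square between the pads.

Run:
```python
from h import *
import pickle;w=pickle.load(open('w2.pkl','rb'));r=readout.sense()
f=lambda u,v,z:onz(w,u*.64,v*.64,z)
g=w['pixels'].astype(int)
# bar centre line: per-row bright centroid between collar and lip
pts=[]
for v in range(126,170,3):
    row=g[v,55:125].mean(1);uu=np.arange(55,125)
    m=(g[v,55:125].min(1)>140); 
    if m.sum()>3: pts.append((v,uu[m].mean().round(1),m.sum()))
print(pts)
tip=f(174,167,.296);A=f(158,196,.29);B=f(108,270,.29);C=f(60,336,.29)
for n,p in zip('tip A B C'.split(),(tip,A,B,C)):print(n,p.round(4))
for p,q in((A,B),(B,C),(tip,C),(tip,B)):
    d=(q-p)[:2];print(np.degrees(np.arctan2(d[1],d[0])),np.linalg.norm(d))
T=Rot.from_quat(r['tool_rot']).as_matrix()
L=[f(u,v,r['tcp_pos'][2]+.023) for u,v in((340,397),(460,396),(457,460),(342,460))]
print('lug top in tool',[(T.T@(p-r['tcp_pos'])).round(4) for p in L])
```

```text
[(126, np.float64(81.2), np.int64(47)), (129, np.float64(79.9), np.int64(49)), (132, np.float64(79.2), np.int64(45)), (135, np.float64(78.8), np.int64(42)), (138, np.float64(77.6), np.int64(41)), (141, np.float64(75.9), np.int64(38)), (144, np.float64(76.0), np.int64(33)), (147, np.float64(75.6), np.int64(29)), (150, np.float64(72.4), np.int64(34)), (153, np.float64(73.0), np.int64(26)), (156, np.float64(70.3), np.int64(30)), (159, np.float64(70.1), np.int64(22)), (162, np.float64(73.3), np.int64(16)), (165, np.float64(73.5), np.int64(10)), (168, np.float64(71.5), np.int64(10))]
tip [0.5021 0.0048 0.296 ]
A [0.5182 0.0054 0.29  ]
B [0.5594 0.0098 0.29  ]
C [0.6011 0.013  0.29  ]
6.009481417675103 0.041362201436046755
4.398531018793232 0.04183913672627852
4.707230346319152 0.09932240348186376
4.931912222760752 0.05748431600705605
lug top in tool [array([ 0.0129, -0.0164, -0.023 ]), array([ 0.0132,  0.0185, -0.023 ]), array([-0.009 ,  0.0186, -0.023 ]), array([-0.0089, -0.0167, -0.023 ])]
```

>>> {"fn": "send_rows", "kwargs": {"commands": "30 0.44 -0.465 0 1;30 0.44 -0.465 0 1;30 0.44 -0.465 0 1;30 0.44 -0.465 0 1;30 0.44 -0.465 0 1;30 0.44 -0.465 0 1;30 0.44 -0.465 0 1;30 0.44 -0.465 0 1;30 0.44 -0.465 0 1;30 0.44 -0.465 0 1;30 0 0 0 0.46;30 0 0 0.8 0;30 0 0 0.8 0;30 0 0 0.85 0;30 0 0 0 0;30 0 0 0 0;30 0 0 0 0;30 0 0 0 0"}}

```text
t: 7.47
tcp_pos: [0.4604, -0.0022, 0.2916]
tool_rot: [-0.043, 0.999, -0.0, 0.001]
force: [0.4, 0.2, -5.6]
finger_gap: 0.413
gripper_force: 52.0
```

```bash
cat > st.py <<'E'
from h import *
r=readout.sense();T=Rot.from_quat(r['tool_rot']).as_matrix()
eye=r['tcp_pos']+T@np.array([.002,.0009,-.0031])
tip=np.array([.5021,.0048,.29]);d=np.array([np.cos(.0855),np.sin(.0855),0]);n=np.array([-d[1],d[0],0])
e=eye-(tip+.032*d)
print('t',r['t'],'F',r['force'].round(2),'tcp',r['tcp_pos'].round(4),'tilt',T[2].round(3),'yaw',np.degrees(np.arctan2(-T[0,1],T[1,1])).round(2))
print('eye rel seat mm: along %.1f lateral %.1f up %.1f'%tuple(1000*np.array([e@d,e@n,e[2]])))
E
python3 st.py
```

```text
t 7.4667 F [ 0.43  0.22 -5.59] tcp [ 0.4604 -0.0022  0.2916] tilt [-0.003 -0.001 -1.   ] yaw 4.9
eye rel seat mm: along -76.2 lateral -2.5 up 4.6
```

>>> {"fn": "send_rows", "kwargs": {"commands": "30 0 0.125 0.08 0;30 -0.4 0 0 0;30 -0.4 0 0 0;30 -0.4 0 0 0;30 0 0 0 0;30 0 0 0 0;30 0 0 0 0"}}

```text
t: 8.05
tcp_pos: [0.4828, 0.0024, 0.2884]
tool_rot: [-0.043, 0.999, 0.0, -0.001]
force: [-1.0, -0.7, -6.1]
finger_gap: 0.416
gripper_force: 52.1
```

```bash
python3 st.py
python3 - <<'E'
from h import *
a=snap('scene');b=snap('side')
c=lambda s,u,v:cv2.resize(s['pixels'][v:v+66,u:u+66,::-1],None,fx=6,fy=6,interpolation=cv2.INTER_CUBIC)
cv2.imwrite('pics/m2.png',np.hstack([c(a,215,145),c(b,235,140)]))
E
```

```text
t 8.05 F [-1.   -0.65 -6.09] tcp [0.4828 0.0024 0.2884] tilt [ 0.001  0.    -1.   ] yaw 4.89
eye rel seat mm: along -53.5 lateral 0.2 up 1.5
```

View pics/m2.png

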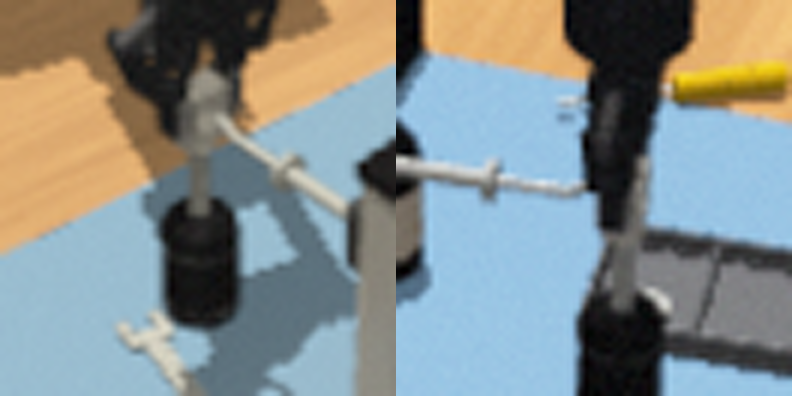

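The scene crop shows the hook tip right at the lug's eye, and the side crop shows it level with the lug. I'll advance gently and watch the force.

>>> {"fn": "send_rows", "kwargs": {"commands": "30 -0.15 0 -0.05 0;30 -0.2 0 0 0;30 -0.2 0 0 0;30 -0.2 0 0 0;30 0 0 0 0;30 0 0 0 0;30 0 0 0 0"}}

```text
t: 8.73
tcp_pos: [0.4978, 0.0037, 0.2895]
tool_rot: [-0.043, 0.999, 0.0, -0.0]
force: [0.2, -0.7, -5.7]
finger_gap: 0.415
gripper_force: 52.1
```

```bash
python3 st.py
```

```text
t 8.7333 F [ 0.15 -0.72 -5.67] tcp [0.4978 0.0037 0.2895] tilt [ 0.001  0.    -1.   ] yaw 4.88
eye rel seat mm: along -38.4 lateral 0.2 up 2.6
```

>>> {"fn": "send_rows", "kwargs": {"commands": "30 -0.2 0 -0.02 0;30 -0.2 0 0 0;30 -0.2 0 0 0;30 -0.2 0 0 0;30 0 0 0 0;30 0 0 0 0"}}

```text
t: 9.23
tcp_pos: [0.5142, 0.005, 0.29]
tool_rot: [-0.043, 0.999, -0.0, -0.0]
force: [-1.0, 0.3, -6.2]
finger_gap: 0.413
gripper_force: 52.1
```

>>> {"fn": "send_rows", "kwargs": {"commands": "30 -0.2 0 0 0;30 -0.2 0 0 0;30 -0.2 0 0 0;30 -0.2 0 0 0;30 -0.2 0 0 0;30 0 0 0 0;30 0 0 0 0;30 0 0 0 0"}}

```text
t: 9.9
tcp_pos: [0.5336, 0.0068, 0.29]
tool_rot: [-0.043, 0.999, 0.0, -0.0]
force: [0.1, 0.1, -5.0]
finger_gap: 0.412
gripper_force: 52.1
```

```bash
python3 st.py
python3 - <<'E'
from h import *
a=snap('scene');b=snap('side')
c=lambda s,u,v:cv2.resize(s['pixels'][v:v+66,u:u+66,::-1],None,fx=6,fy=6,interpolation=cv2.INTER_CUBIC)
cv2.imwrite('pics/m3.png',np.hstack([c(a,225,140),c(b,225,140)]))
E
```

```text
t 9.9 F [ 0.06  0.06 -5.  ] tcp [0.5336 0.0068 0.29  ] tilt [ 0.001  0.    -1.   ] yaw 4.88
eye rel seat mm: along -2.5 lateral 0.2 up 3.1
```

View pics/m3.png

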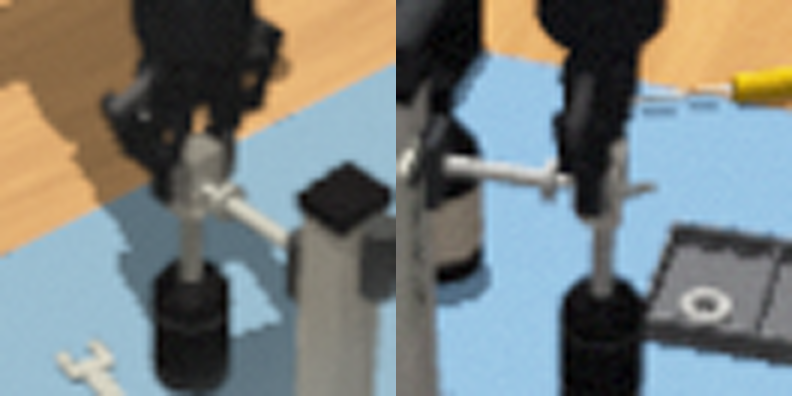

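The tip now stands clear on the robot side of the lug and the collar is on the far side, so the eye is threaded. Next I'll average the force to get the weight.

```bash
cat > avg.py <<'E'
from h import *
import sys
F=[];Z=[]
for i in range(int(sys.argv[1])):
    cams.snapshot('wrist');r=readout.sense();F.append(r['force']);Z.append(r['tcp_pos'][2])
F=np.array(F);print('mean',F.mean(0).round(3),'sd',F.std(0).round(2),'z',np.mean(Z).round(4),np.std(Z).round(5))
E
python3 avg.py 20; python3 st.py
```

```text
mean [-0.077  0.05  -5.538] sd [0.42 0.36 0.44] z 0.2901 3e-05
t 11.0 F [-0.47  0.32 -5.93] tcp [0.5338 0.0067 0.2901] tilt [-0. -0. -1.] yaw 4.87
eye rel seat mm: along -2.2 lateral 0.1 up 3.2
```

>>> {"fn": "send_rows", "kwargs": {"commands": "30 0 0 0.05 0;30 0 0 0.1 0;30 0 0 0.1 0;30 0 0 0.1 0;30 0 0 0.1 0;30 0 0 0.1 0;30 0 0 0.1 0;30 0 0 0.1 0;30 0 0 0.1 0;30 0 0 0.1 0;30 0 0 0.1 0;30 0 0 0.1 0;30 0 0 0.1 0;30 0 0 0.1 0;30 0 0 0.1 0;30 0 0 0.1 0;30 0 0 0.1 0;30 0 0 0.1 0;30 0 0 0.1 0;30 0 0 0.05 0"}}

```text
t: 12.67
tcp_pos: [0.5338, 0.0067, 0.2519]
tool_rot: [-0.043, 0.999, 0.0, -0.0]
force: [-0.5, 1.1, -3.2]
finger_gap: 0.412
gripper_force: 52.1
```

```bash
python3 avg.py 10; python3 st.py
```

```text
mean [-0.945 -0.057 -3.304] sd [0.37 0.54 0.45] z 0.2521 0.00012
t 13.1667 F [-0.37 -0.16 -3.14] tcp [0.5338 0.0067 0.2522] tilt [-0. -0. -1.] yaw 4.88
eye rel seat mm: along -2.2 lateral 0.1 up -34.7
```

>>> {"fn": "send_rows", "kwargs": {"commands": "30 0 0 0.05 0;30 0 0 0.1 0;30 0 0 0.1 0;30 0 0 0.1 0;30 0 0 0.1 0;30 0 0 0.1 0;30 0 0 0.1 0;30 0 0 0.1 0;30 0 0 0.1 0;30 0 0 0.1 0;30 0 0 0.1 0;30 0 0 0.1 0;30 0 0 0.1 0;30 0 0 0.1 0;30 0 0 0.1 0;30 0 0 0.1 0;30 0 0 0.1 0;30 0 0 0.1 0;30 0 0 0.1 0;30 0 0 0.05 0"}}

```text
t: 14.83
tcp_pos: [0.5339, 0.0067, 0.2139]
tool_rot: [-0.043, 0.999, -0.0, 0.0]
force: [-1.8, -0.6, -0.3]
finger_gap: 0.417
gripper_force: 52.5
```

```bash
python3 avg.py 20; python3 st.py
```

```text
mean [-0.973 -0.143 -0.238] sd [0.49 0.47 0.55] z 0.2142 9e-05
t 15.8333 F [-1.23 -0.42  0.29] tcp [0.534  0.0067 0.2141] tilt [-0. -0. -1.] yaw 4.87
eye rel seat mm: along -2.1 lateral 0.0 up -72.8
```

>>> {"fn": "send_rows", "kwargs": {"commands": "30 0 0 0.06 0;30 0 0 0.05 0;30 0 0 0 0;30 0 0 0 0;30 0 0 0 0"}}

```text
t: 16.25
tcp_pos: [0.5339, 0.0067, 0.2119]
tool_rot: [-0.043, 0.999, -0.0, 0.0]
force: [-0.4, 0.1, 0.1]
finger_gap: 0.411
gripper_force: 52.6
```

```bash
python3 avg.py 30; python3 st.py
```

```text
mean [-0.109 -0.284 -0.012] sd [0.59 0.47 0.37] z 0.2119 1e-05
t 17.75 F [ 1.35 -0.38 -0.06] tcp [0.5339 0.0067 0.212 ] tilt [-0. -0. -1.] yaw 4.88
eye rel seat mm: along -2.1 lateral 0.0 up -74.9
```

>>> {"fn": "send_rows", "kwargs": {"commands": "32 0 0 0 0;32 0 0 0 0;32 0 0 0 0;32 0 0 0 0", "grip_force": 20}}

```text
t: 18.08
tcp_pos: [0.5339, 0.0067, 0.2119]
tool_rot: [-0.043, 0.999, -0.0, 0.0]
force: [0.4, -1.0, -1.1]
finger_gap: 0.416
gripper_force: 52.6
```

>>> {"fn": "send_rows", "kwargs": {"commands": "75 0 0 0 0;75 0 0 0 0;75 0 0 0 0;75 0 0 0 0"}}

```text
t: 18.42
tcp_pos: [0.5337, 0.0068, 0.2119]
tool_rot: [-0.043, 0.999, 0.0, -0.0]
force: [0.3, -0.6, 0.8]
finger_gap: 0.875
gripper_force: 0.0
```

Run:
```python
from h import *
import pickle
L=[]
for i in range(4):
    L.append(snap('side')); [cams.snapshot('wrist') for _ in range(2)]
w=snap('wrist');pickle.dump(w,open('w3.pkl','wb'))
for s in L[1:]:print(np.abs(s['pixels'].astype(int)-L[0]['pixels'])[140:240,200:330].max(),cv2.phaseCorrelate(*[np.float64(q['pixels'][165:215,245:290].mean(2)) for q in (L[0],s)]))
r=readout.sense();print(r['t'],r['force'],r['finger_gap'])
x=cv2.resize(w['pixels'][:,:,::-1],(528,396));y=cv2.resize(L[-1]['pixels'][150:216,240:284,::-1],(264,396),interpolation=cv2.INTER_CUBIC)
cv2.imwrite('pics/m4.png',np.hstack([x,y]))
```

```text
37 ((0.5355183026361239, 0.030259577299325713), 0.9850380204101353)
77 ((0.5380320938009291, 0.036169385277467825), 0.9813675850073066)
79 ((0.5320629762005282, 0.08041058685732594), 0.9769322946589184)
19.0667 [-0.24786788  0.76324239  0.58156448] 0.8817040951426555
```

View pics/m4.png

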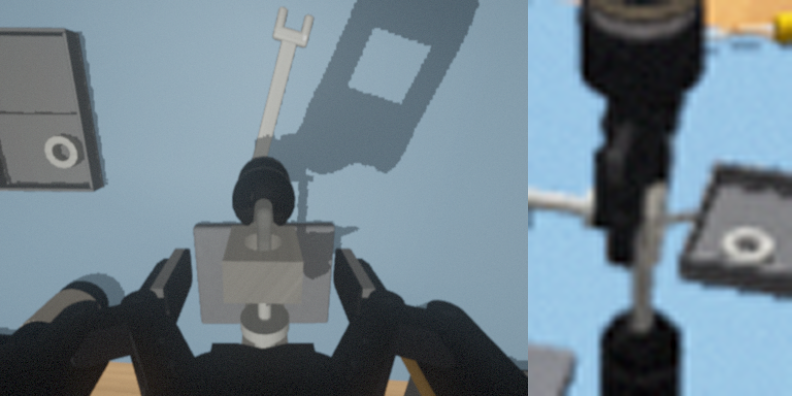

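The wrist view shows the shock hanging centred between the open pads, clear of both. I'll wait more than two seconds for it to be still, and locate the tray from its visible corners at (66,28) and (104,187).

>>> {"fn": "send_rows", "kwargs": {"commands": "75 0 0 0 0;75 0 0 0 0;75 0 0 0 0;75 0 0 0 0;75 0 0 0 0;75 0 0 0 0;75 0 0 0 0;75 0 0 0 0;75 0 0 0 0;75 0 0 0 0;75 0 0 0 0;75 0 0 0 0;75 0 0 0 0;75 0 0 0 0;75 0 0 0 0;75 0 0 0 0;75 0 0 0 0;75 0 0 0 0;75 0 0 0 0;75 0 0 0 0"}}

```text
t: 20.73
tcp_pos: [0.5339, 0.0067, 0.2119]
tool_rot: [-0.043, 0.999, -0.0, 0.0]
force: [0.6, 0.2, 0.6]
finger_gap: 0.877
gripper_force: 0.0
```

>>> {"fn": "send_rows", "kwargs": {"commands": "75 0 0 0 0;75 0 0 0 0;75 0 0 0 0;75 0 0 0 0;75 0 0 0 0;75 0 0 0 0;75 0 0 0 0;75 0 0 0 0;75 0 0 0 0;75 0 0 0 0;75 0 0 0 0;75 0 0 0 0;75 0 0 0 0;75 0 0 0 0;75 0 0 0 0;75 0 0 0 0;75 0 0 0 0;75 0 0 0 0;75 0 0 0 0;75 0 0 0 0"}}

```text
t: 22.4
tcp_pos: [0.5338, 0.0067, 0.2119]
tool_rot: [-0.043, 0.999, 0.0, 0.0]
force: [-0.1, 0.1, -0.1]
finger_gap: 0.878
gripper_force: 0.0
```

Run:
```python
from h import *
import pickle
a=pickle.load(open('w3.pkl','rb'));b=snap('wrist')
[cams.snapshot('wrist') for _ in range(8)];c=snap('wrist')
p=lambda s:np.float64(s['pixels'][215:300,215:295].mean(2))
for s in(a,b):print(cv2.phaseCorrelate(p(s),p(c)),np.abs(p(s)-p(c)).max())
k=512/528
def lugtop(s):
    m=np.uint8(s['pixels'].astype(int).min(2)>95);m[:,:200]=0;m[:,305:]=0;m[:245]=0;m[295:]=0
    return m.sum()
P=[onz(b,u*k,v*k,.024) for u,v in((67,28),(105,187))]
bear=onz(b,63*k,152*k,.016)
d=P[1]-P[0];print(np.round(P,4).tolist(),np.linalg.norm(d),'yaw',np.degrees(np.arctan2(d[1],d[0])),'bear',bear)
d/=np.linalg.norm(d);n=np.array([d[1],-d[0],0]) # toward -y
print('spot from near',P[0]+d*43.5e-3+n*.06,'from far',P[1]-d*(.17-.0435)+n*.06)
r=readout.sense();print(r['t'],r['force'])
```

```text
((0.02260541246258896, 0.037040363309941426), 1.02929803812648) 11.333333333333343
((0.007848502443252414, 0.03685465016265965), 1.0281948478151122) 11.333333333333336
[[0.3984, -0.1988, 0.024], [0.5604, -0.1747, 0.024]] 0.16385696499782446 yaw 8.447273301986025 bear [ 0.52493142 -0.22378763  0.016     ]
spot from near [ 0.45020224 -0.25175202  0.024     ] from far [ 0.44412585 -0.25265443  0.024     ]
22.9 [0.24645132 0.20150011 0.22259537]
```

The shock has been still, with less than 0.05 px of drift over more than 4 s. I'll take hold of it again and raise it slowly.

>>> {"fn": "send_rows", "kwargs": {"commands": "60 0 0 0 0;50 0 0 0 0;42 0 0 0 0;38 0 0 0 0;34 0 0 0 0;30 0 0 0 0;30 0 0 0 0;30 0 0 0 0", "grip_force": 45}}

```text
t: 23.57
tcp_pos: [0.5338, 0.0067, 0.2119]
tool_rot: [-0.043, 0.999, 0.0, -0.0]
force: [0.4, 0.6, 0.1]
finger_gap: 0.413
gripper_force: 45.9
```

```bash
python3 st.py;python3 avg.py 6
python3 - <<'E'
from h import *
w=snap('wrist');r=readout.sense();T=Rot.from_quat(r['tool_rot']).as_matrix()
cv2.imwrite('pics/w4.png',w['pixels'][150:350,140:380,::-1].repeat(3,0).repeat(3,1))
E
```

```text
t 23.5667 F [0.43 0.6  0.11] tcp [0.5338 0.0067 0.2119] tilt [ 0.  0. -1.] yaw 4.87
eye rel seat mm: along -2.2 lateral 0.1 up -75.0
mean [ 0.067  0.128 -0.1  ] sd [0.56 0.35 0.28] z 0.2119 1e-05
```

View pics/w4.png

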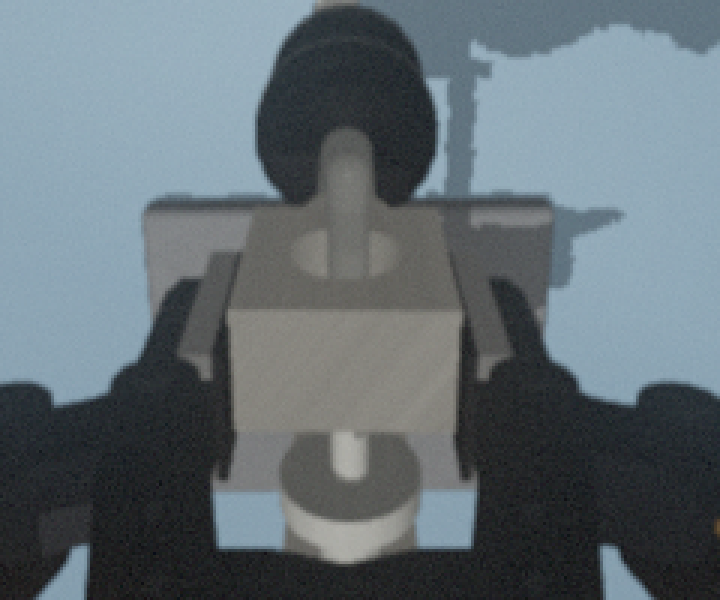

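The lug is gripped square, with the hook bar centred in the eye and the collar behind it. Raising slowly.

>>> {"fn": "send_rows", "kwargs": {"commands": "30 0 0 -0.05 0;30 0 0 -0.1 0;30 0 0 -0.1 0;30 0 0 -0.1 0;30 0 0 -0.1 0;30 0 0 -0.1 0;30 0 0 -0.1 0;30 0 0 -0.1 0;30 0 0 -0.1 0;30 0 0 -0.1 0;30 0 0 -0.1 0;30 0 0 -0.1 0;30 0 0 -0.1 0;30 0 0 -0.1 0;30 0 0 -0.1 0;30 0 0 -0.1 0;30 0 0 -0.1 0;30 0 0 -0.1 0;30 0 0 -0.1 0;30 0 0 -0.05 0"}}

```text
t: 25.58
tcp_pos: [0.5338, 0.0067, 0.2501]
tool_rot: [-0.043, 0.999, -0.0, -0.0]
force: [-0.1, -0.4, -3.3]
finger_gap: 0.411
gripper_force: 45.6
```

>>> {"fn": "send_rows", "kwargs": {"commands": "30 0 0 -0.05 0;30 0 0 -0.1 0;30 0 0 -0.1 0;30 0 0 -0.1 0;30 0 0 -0.1 0;30 0 0 -0.1 0;30 0 0 -0.1 0;30 0 0 -0.1 0;30 0 0 -0.1 0;30 0 0 -0.1 0;30 0 0 -0.1 0;30 0 0 -0.1 0;30 0 0 -0.1 0;30 0 0 -0.1 0;30 0 0 -0.1 0;30 0 0 -0.1 0;30 0 0 -0.1 0;30 0 0 -0.1 0;30 0 0 -0.1 0;30 0 0 -0.05 0"}}

```text
t: 27.25
tcp_pos: [0.5339, 0.0067, 0.2882]
tool_rot: [-0.043, 0.999, -0.0, 0.0]
force: [-0.2, 0.2, -6.0]
finger_gap: 0.419
gripper_force: 45.3
```

>>> {"fn": "send_rows", "kwargs": {"commands": "30 0 0 -0.1 0;30 0 0 0 0;30 0 0 0 0"}}

```text
t: 27.5
tcp_pos: [0.5339, 0.0067, 0.29]
tool_rot: [-0.043, 0.999, -0.0, 0.0]
force: [0.3, 0.6, -5.8]
finger_gap: 0.413
gripper_force: 45.3
```

```bash
python3 avg.py 10; python3 st.py
```

```text
mean [-0.058 -0.237 -5.905] sd [0.34 0.48 0.6 ] z 0.2898 5e-05
t 28.0 F [-0.42  0.66 -5.72] tcp [0.5338 0.0067 0.2899] tilt [ 0.  0. -1.] yaw 4.87
eye rel seat mm: along -2.2 lateral 0.1 up 3.0
```

>>> {"fn": "send_rows", "kwargs": {"commands": "30 0.1 0 0 0;30 0.2 0 0 0;30 0.2 0 0 0;30 0.2 0 0 0;30 0.2 0 0 0;30 0.1 0 0 0;30 0 0 0 0"}}

```text
t: 28.58
tcp_pos: [0.5131, 0.005, 0.29]
tool_rot: [-0.042, 0.999, 0.0, -0.0]
force: [-0.6, 0.4, -5.6]
finger_gap: 0.413
gripper_force: 45.4
```

>>> {"fn": "send_rows", "kwargs": {"commands": "30 0.2 0 0 0;30 0.25 0 0 0;30 0.25 0 0 0;30 0.25 0 0 0;30 0.25 0 0 0;30 0.25 0 0 0;30 0.25 0 0 0;30 0.25 0 0 0;30 0.25 0 0 0;30 0.25 0 0 0;30 0.25 0 0 0;30 0 0 0 0;30 0 0 0 0"}}

```text
t: 29.67
tcp_pos: [0.4599, 0.0004, 0.29]
tool_rot: [-0.042, 0.999, 0.0, 0.0]
force: [1.5, 0.3, -5.8]
finger_gap: 0.412
gripper_force: 45.5
```

```bash
python3 st.py
```

```text
t 29.6667 F [ 1.46  0.28 -5.79] tcp [4.599e-01 4.000e-04 2.900e-01] tilt [-0. -0. -1.] yaw 4.87
eye rel seat mm: along -76.4 lateral 0.1 up 3.1
```

>>> {"fn": "send_rows", "kwargs": {"commands": "30 0 -0.6 0 0;30 0 -1 0 0;30 0 -1 0 0;30 0 -1 0 0;30 0 -1 0 0;30 0 -0.9 0 0;30 0 -0.5 0 0;30 0 0 0 0;30 0 0 0 0;30 0 0 0 0;30 0 0 0 0"}}

```text
t: 30.58
tcp_pos: [0.47, -0.1179, 0.2898]
tool_rot: [-0.043, 0.999, 0.0, -0.0]
force: [0.4, -0.2, -6.4]
finger_gap: 0.412
gripper_force: 46.3
```

Run:
```python
from h import *
r=readout.sense();w=snap('wrist')
import pickle;pickle.dump(w,open('w5.pkl','wb'));print(r['t'],r['tcp_pos'])
cv2.imwrite('pics/w5.png',cv2.resize(w['pixels'][:,:,::-1],(800,600),interpolation=cv2.INTER_CUBIC))
```

```text
30.5833 [ 0.46997121 -0.11794686  0.28978053]
```

View pics/w5.png

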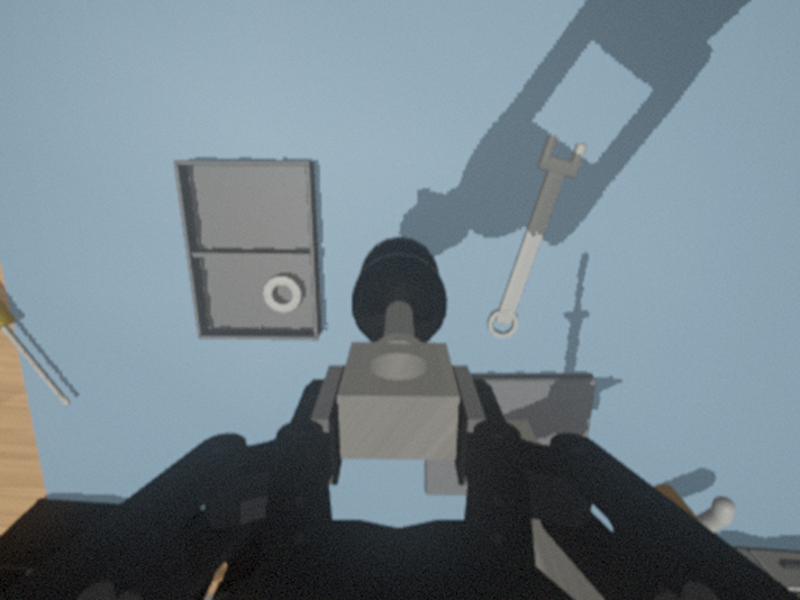

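The whole tray is in view: the rim corners are (176,161), (318,160), (320,337) and (200,338), and the divider runs (192,253)–(314,251). The near compartment is empty.

Run:
```python
from h import *
import pickle;w=pickle.load(open('w5.pkl','rb'));r=readout.sense();T=Rot.from_quat(r['tool_rot']).as_matrix()
f=lambda p:onz(w,p[0]*.64,p[1]*.64,.024)
P=np.array([f(p) for p in((176,161),(318,160),(320,337),(200,338),(192,253),(314,251))]);print(P.round(4).tolist())
q=np.mean(P[[0,1,4,5]],0);c=P[:4].mean(0);d=(P[2]-P[1])[:2];d2=(P[1]-P[0])[:2]
print('spot',q,'c',c,'yaw',np.degrees(np.arctan2(d[1],d[0])),np.degrees(np.arctan2(-d2[0],d2[1])),[np.linalg.norm(v) for v in(P[2]-P[1],P[1]-P[0])])
th=np.radians(8);s2=c-np.array([np.cos(th),np.sin(th),0])*.0415;print('spot2',s2)
e=T@np.array([.002,.0009,0]);print('tool shift',T.T@((q+s2)/2-r['tcp_pos']-e))
```

```text
[[0.4081, -0.3174, 0.024], [0.3965, -0.1934, 0.024], [0.564, -0.1863, 0.024], [0.5753, -0.3052, 0.024], [0.4894, -0.3081, 0.024], [0.4777, -0.1946, 0.024]]
spot [ 0.44294561 -0.25337326  0.024     ] c [ 0.48597418 -0.25054697  0.024     ] yaw 2.42425775413514 5.335523567173276 [np.float64(0.16762502178097743), np.float64(0.124571681767755)]
spot2 [ 0.44487805 -0.25632265  0.024     ]
tool shift [ 0.03572788 -0.13515428  0.26576197]
```

>>> {"fn": "send_rows", "kwargs": {"commands": "30 0.2 -0.75 0 0;30 0.26 -1 0 0;30 0.26 -1 0 0;30 0.26 -1 0 0;30 0.26 -1 0 0;30 0.26 -1 0 0;30 0.26 -1 0 0;30 0 0 0 0;30 0 0 0 0;30 0 0 0 0;30 0 0 0.5 0;30 0 0 0.7 0;30 0 0 0.7 0;30 0 0 0.7 0;30 0 0 0.7 0;30 0 0 0.4 0;30 0 0 0 0;30 0 0 0 0"}}

```text
t: 32.13
tcp_pos: [0.4467, -0.256, 0.2155]
tool_rot: [-0.043, 0.999, 0.001, -0.0]
force: [0.3, 0.3, -6.3]
finger_gap: 0.409
gripper_force: 47.2
```

```bash
python3 st.py|head -1
python3 - <<'E'
from h import *
r=readout.sense();T=Rot.from_quat(r['tool_rot']).as_matrix()
ax=r['tcp_pos']+T@np.array([.002,.0009,0]);print('axis',ax,'bottom z',r['tcp_pos'][2]-.1689, 'tool err',T.T@(np.array([.444,-.254,0])-ax))
E
```

```text
t 32.1333 F [ 0.35  0.32 -6.33] tcp [ 0.4467 -0.256   0.2155] tilt [ 0.001  0.001 -1.   ] yaw 4.92
axis [ 0.44461906 -0.25522824  0.21546675] bottom z 0.046564074583434534 tool err [0.00032444 0.00105184 0.21546833]
```

>>> {"fn": "send_rows", "kwargs": {"commands": "30 0 0.05 0.5 0;30 0 0 0.5 0;30 0 0 0.4 0;30 0 0 0.3 0;30 0 0 0.15 0;30 0 0 0.1 0;30 0 0 0 0;30 0 0 0 0;30 0 0 0 0;30 0 0 0 0"}}

```text
t: 32.97
tcp_pos: [0.4469, -0.2559, 0.1773]
tool_rot: [-0.043, 0.999, -0.0, 0.0]
force: [-0.7, 0.1, -5.4]
finger_gap: 0.414
gripper_force: 47.2
```

>>> {"fn": "send_rows", "kwargs": {"commands": "30 0 0 0.05 0;30 0 0 0.05 0;30 0 0 0 0;30 0 0 0 0"}}

```text
t: 33.3
tcp_pos: [0.4466, -0.2556, 0.1749]
tool_rot: [-0.043, 0.999, 0.0, -0.0]
force: [-0.3, 0.1, -5.9]
finger_gap: 0.412
gripper_force: 47.2
```

```bash
python3 avg.py 6
```

```text
mean [-0.349  0.157 -5.336] sd [0.5  0.49 0.36] z 0.1749 3e-05
```

Bottom is about 2 mm above the floor; I'll continue in half-millimetre steps.

>>> {"fn": "send_rows", "kwargs": {"commands": "30 0 0 0.025 0;30 0 0 0.025 0;30 0 0 0.025 0;30 0 0 0 0;30 0 0 0 0"}}

```text
t: 34.02
tcp_pos: [0.4468, -0.2557, 0.1739]
tool_rot: [-0.043, 0.999, -0.0, 0.0]
force: [0.1, 1.0, 0.3]
finger_gap: 0.414
gripper_force: 47.9
```

```bash
python3 avg.py 4
```

```text
mean [-0.959  1.496  2.413] sd [0.47 0.25 1.53] z 0.1739 1e-05
```

>>> {"fn": "send_rows", "kwargs": {"commands": "30 0 0 0.025 0;30 0 0 0 0;30 0 0 0 0"}}

```text
t: 34.47
tcp_pos: [0.4469, -0.2557, 0.1739]
tool_rot: [-0.043, 0.999, -0.0, 0.0]
force: [-1.5, 2.6, 7.7]
finger_gap: 0.414
gripper_force: 48.9
```

```bash
python3 avg.py 4
```

```text
mean [-1.362  1.976  6.861] sd [0.13 0.45 0.38] z 0.1739 1e-05
```

It's seated on the floor. I'll ease off 0.5 mm, then open and retreat straight up.

>>> {"fn": "send_rows", "kwargs": {"commands": "30 0 0 -0.025 0;30 0 0 0 0;30 0 0 0 0;60 0 0 0 0;80 0 0 0 0;80 0 0 0 0;80 0 0 0 0;80 0 0 0 0;80 0 0 0 0"}}

```text
t: 35.42
tcp_pos: [0.4467, -0.2558, 0.1733]
tool_rot: [-0.043, 0.999, -0.0, 0.0]
force: [0.4, 0.0, -0.5]
finger_gap: 0.938
gripper_force: 0.0
```

>>> {"fn": "send_rows", "kwargs": {"commands": "80 0 0 -0.3 0;80 0 0 -0.6 0;80 0 0 -1 0;80 0 0 -1 0;80 0 0 -1 0;80 0 0 -1 0;80 0 0 -1 0;80 0 0 0 0;80 0 0 0 0;80 0 0 0 0;80 0 0 0 0"}}

```text
t: 36.33
tcp_pos: [0.4459, -0.2551, 0.2902]
tool_rot: [-0.043, 0.999, 0.001, -0.001]
force: [-0.5, -0.2, 0.1]
finger_gap: 0.937
gripper_force: 0.0
```

Run:
```python
from h import *
r=readout.sense();w=snap('wrist');T=Rot.from_quat(r['tool_rot']).as_matrix();print(r['t'],r['tcp_pos'],r['force'],r['finger_gap'])
g=w['pixels'].astype(int).min(2);m=np.uint8(g>105)
for dd,pt in (('top centre',(.4448,-.2542,.196)),('base centre',(.4448,-.2542,.01))):print(dd,proj(w,pt))
u,v=map(int,proj(w,(.4448,-.2542,.196)))
m[:v-45]=0;m[v+45:]=0;m[:,:u-60]=0;m[:,u+60:]=0
ct=max(cv2.findContours(m,0,2)[0],key=cv2.contourArea);rr=cv2.minAreaRect(ct);print(rr,onz(w,*rr[0],.196))
# can outline (dark) near base
dk=np.uint8(g<45);n,l,st,ce=cv2.connectedComponentsWithStats(dk);print([(x.tolist(),c.round(0).tolist()) for x,c in zip(st,ce) if x[4]>300])
cv2.imwrite('pics/w6.png',cv2.resize(w['pixels'][:,:,::-1],(800,600)))
```

```text
36.3333 [ 0.44592095 -0.25506267  0.29017665] [-0.49682996 -0.19874968  0.13836317] 0.9371326236146275
top centre [254.59034419 196.95457842]
base centre [254.21420413 157.57954779]
((253.5, 195.5), (89.0, 119.0), 90.0) [ 0.44355243 -0.25525714  0.196     ]
[([0, 0, 512, 384, 159502], [257.0, 158.0]), ([0, 55, 10, 56, 354], [3.0, 84.0]), ([234, 141, 40, 32, 623], [257.0, 156.0]), ([0, 244, 512, 140, 35953], [253.0, 341.0])]
```

View pics/w6.png

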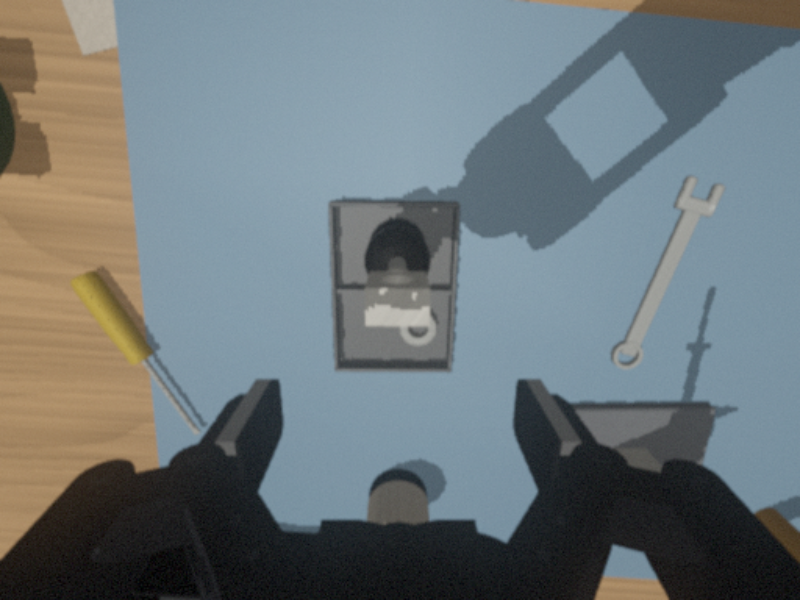

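The shock stands upright in the near, empty compartment at about (397,250), with the bearing undisturbed and the gripper clear. Handing in.

```bash
python3 -c "
from station import sign_off
print(sign_off())"
```

```text
the job is handed in; nothing more can be done
None
```

I weighed the shock on the spring scale at about 5.5 N (roughly 0.56 kg), let it hang still and untouched for over 4 s, drew it off and stood it upright in the tray's empty compartment; the job is handed in at about 36 s.

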